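# Feed a scrap test plaque into the filament recycler

### The job

Swing the white guard on the recycler's feed box up and over until it stays open on its own, then take the tall rectangular test plaque out of the rack and post it edge-on through the feed slot so that it drops right inside the box. Leave the guard standing open for the next piece, and leave the other prints and everything else on the table where they are.

Things in the scene. Friction and masses are not known exactly. Their poses are not given: they have to be found in the camera images.
- feeder: Feed box of the scrap recycler: a 150 x 150 mm, 140 mm tall plywood box with clear side panels, fixed to the table; a 52 mm thick barrel sticks out of its back. Origin: centre of its underside, on the table; x points from its front to its back (barrel side), z up. It is hollow inside (130 x 130 mm, floor at 10 mm, ceiling at 130 mm).
- slot (a point): Centre of the feed slot's mouth, at the level of the box top (140 mm above the table). The slot is a straight-sided opening through the 10 mm top plate, 58 mm long along the feeder's x and 18 mm wide along the feeder's y. The closed guard covers it.
- guard (a joint): Hinge angle of the guard: 0 = lying closed over the slot, grows as it swings up and back; 1.95 is its stop, leaning back. The hinge is almost free: left alone below about 1.45 rad it falls shut by its own weight, beyond about 1.52 rad it falls back to the stop and stays. It weighs 0.16 kg.
- guard_handle (a point): Middle of the guard's handle: a 10 mm round dark steel bar, 90 mm long along the feeder's y, clear between its two posts for 75 mm. With the guard closed it lies 60 mm in front of the slot's centre (feeder -x) and 52 mm above the box top, with 37 mm clear between bar and guard plate. It can be pinched from above, fingers before and behind it, and turns in the grip as the guard swings.
- guard_hinge (a point): Middle of the guard's hinge line, which runs along the feeder's y, 60 mm behind the slot's centre and 7 mm above the box top. The handle bar circles it at 128 mm: with the guard at angle q the bar is 128*cos(q+0.359) mm in front of the hinge and 128*sin(q+0.359) mm above it. The guard is a white plastic plate 110 mm wide, reaching 105 mm from the hinge, 6 mm thick.
- plaque: The scrap piece: a plain rectangular grey test plaque, 8 mm thick (its x), 46 mm wide (its y), 74 mm tall (its z), about 30 g; taller than the other prints. Origin: middle of its lower edge. It starts standing in one of the rack's three slots, leaning 0.3 rad, with about 52 mm of it free above the slot.
- plaque_mid (a point): Centre of the plaque, 37 mm along its z from its origin; same axes.
- rack: Plywood rack fixed to the table, 150 x 70 mm, with three parallel slots 45 mm apart along its x, each holding one print. Origin: centre of its underside. Slots run along its y, and lean so that the prints' tops tip 0.3 rad towards the rack's -x. Each slot is 12 mm wide, 22 mm deep and 52 mm long.
- disc: Round grey test print (48 mm across, 8 mm thick) standing in another slot of the rack; stays there
- bracket: Low L-shaped grey test print (46 mm wide, 44 mm tall, 8 mm thick) standing in another slot of the rack; stays there
- spool: Filament spool lying flat, 190 mm across, 55 mm high; bystander
- gluepot: Closed jar of bed glue, 48 mm across, 110 mm tall; bystander
- scraper: Spatula-like scraper, 200 mm long, lying on the table; bystander
- figurine: Small terracotta-coloured turned figure, 52 mm across, 80 mm tall; bystander
- gear: Printed white gear lying flat, 66 mm across, 14 mm high; bystander
Mind the look-alikes: they are no part of the job. Leave any brown or green look-alike of the plaque alone.

How it is judged:
On the way:
1. the guard has been swung back (angle above 1.8 rad) and stands open without being touched (value of joint guard above 1.8 rad and contact force between each of the fingers, the arm and guard below 0.3 N), for 0.3 s.
At the end, for the whole second after the job is handed in: The guard stands open by itself (above 1.8 rad, at rest) and the plaque lies wholly inside the feed box below its top plate (its centre less than 88 mm above the table and within 65 mm of the box's middle along both sides), at rest (value of joint guard above 1.8 rad and velocity of joint guard between -0.1 and 0.1 rad/s and z of plaque_mid in the frame of feeder below 0.088 m and x of plaque_mid in the frame of feeder between -0.065 and 0.065 m and y of plaque_mid in the frame of feeder between -0.065 and 0.065 m and linear speed of plaque below 0.03 m/s); the robot touches nothing.
It fails at once if another print in the rack (disc or bracket) is moved more than 40 mm (distance of any of disc, bracket from where it was at the start of the episode above 0.04 m).
It fails at once if another thing on the table (spool, gluepot, scraper, figurine, gear) is moved more than 40 mm (distance of any of spool, gluepot, scraper, figurine, gear from where it was at the start of the episode above 0.04 m).
It also fails if it takes over 56 s, if anything falls off the work surface, if the arm or the gripper's body presses on something with over 40 N, if the wrist force passes 120 N, or if a joint passes its speed limit or range.

### The arm

A 6-joint arm with a two-finger parallel gripper is mounted at the origin on the work surface. World frame = base frame: x ahead of the robot, y to its left, z up, the work surface at z = 0. Lengths are in m, angles in rad, forces in N, time in s.
With the tool pointing down it reaches from about 0.3 to 0.775 m from the base axis. Payload 14.6 kg.
Tool frame: the origin (TCP) lies at the very end of the fingers, on their centre line; the grasp point (between the pads) lies 19 mm behind it; z points along the fingers, x is the direction in which the jaws open and shut, and the axes are right-handed (so a half turn about z gives the same grasp; the last joint's range is limited). The gripper opens to 85 mm and grips with 20 to 120 N. Pads are 22 mm wide; open, the fingers measure 114 mm over their backs; the gripper's body (76 mm by 85 mm) begins 54 mm behind the grasp point. The pads swing forward as they close: fully open they stand 13 mm farther back than shut.
Start: joints at [1.111, 0.3, 1.521, -0, 1.321, -0.067], TCP at [0.211, 0.508, 0.231] pointing down, gripper open.
Joint ranges: [-3.03, 3.03], [-0.79, 2.21], [0.23, 2.52], [-1.04, 4.18], [0, 3.07], [-2.55, 2.55]. Speed limits (rad/s): [2.22, 2.22, 2.57, 3.14, 3.14, 3.14].

### API

Orientations are given as a unit quaternion [x, y, z, w].
In Python, from plant import manip gives the robot as it stands.
- The arm moves only by the tool step_arm, never from a script. Its argument "rows" is a list of rows, each a list of 3 entries, a list of its own where there are three numbers: the finger opening in mm, from 0 to 85.4, then the shift along the tool's x, y, z in units of 30 mm (1.0 is 30 mm), then the turn, a rotation vector about the tool's x, y, z in units of 6 degrees (1.0 is 6 degrees). In form: [[jaw, [dx, dy, dz], [ax, ay, az]], ...]. A call has exactly 5 rows; each row shifts and turns the commanded pose from where the row before left it, along the tool's axes as they then stand; what a row does not reach is not made up. A row lasts 1/10 s, in which the tool goes at most 50 mm and 8.59 degrees, less where a joint would pass 70% of its speed; a pose out of reach is approached as far as the arm can. A call is refused whole if a number of a shift passes 1 or a number of a turn 1, either way. A call with a gripper value outside its range is refused whole. The fingers move at their own pace and stop on an object; "force" is the grip in N (left out, the last holds). Time passes only in rows, so rows that do not move let the fingers close, or fill a call up. It gives the time, the measured TCP pose, the force and the opening at its end, in the units of the state.
- manip.state(): the state, without advancing time (a new reading comes with each control period).
- manip.grab_frame(name): name is "scene" or "side" or "wrist"; returns a dict with "image" (384x512x3 uint8, red, green, blue), "z_map" (384x512 float32, m along the optical axis (not along the pixel's ray), 0 where there is no reading), "fx", "fy", "cx", "cy" (pixels), "k1" (the pictures are not rectified: a ray, as slopes to the right and down, at radius r is drawn at 1 + k1 r^2 times it, then the intrinsics apply), "world_to_cam" (4x4, takes a point from world to camera coordinates); the wrist camera has in their place "mount" (4x4, takes a point from camera to tool coordinates, whose origin is the TCP and whose axes are the tool frame's). Camera axes: x right, y down, z forward; pixel columns grow to the right and rows downward; lengths in m; the calibration is good to about 2 mm. A picture is of the moment at which its call begins: read the wrist's pose just before it.
- manip.job_done(): hands the job in, once; it reports no verdict.
The state is a dict: "clock": time; "qpos": joint angles; "dq": joint speeds; "joint_efforts": joint torques, N m; "tcp_pos": TCP position; "ee_rot": TCP orientation; "ft_force": force on the tool from outside, world axes, zero at the start; "torque": the same for the moment, N m; "opening": finger opening in m.
Only numpy, scipy, OpenCV 4.12 (cv2) and the standard library are available. Lean on these libraries where they do the work, as an engineer would, in place of code of your own. Each camera call takes 0.05 s, during which the arm holds its last target. There are 200 camera calls.

## Working session

There is one attempt and no reset: what is moved stays moved. The work goes in short steps, Python scripts to look and compute and a tool call to move; the robot and the scene stay as the last step left them, time stands still between calls to the robot, and variables do not carry over. Pictures are saved under pics/ and viewed, about 8 in all and at most 12, crops included, and the job is handed in when it is done.

Besides the shell and the picture viewer there is one more tool, called after "Call:" by a JSON object that holds its "method" and its "body". step_arm: Moves the arm, as the interface text tells. Its arguments: {"type":"object","properties":{"rows":{"type":"array"},"force":{"type":"number"}},"required":["rows"]}

```bash
ls; mkdir -p pics; cat > h.py <<'E'
import numpy as np, cv2
from scipy.spatial.transform import Rotation as R
from plant import manip
def grab(n):
    s=manip.state(); f=manip.grab_frame(n)
    if n=="wrist":
        T=np.eye(4);T[:3,:3]=R.from_quat(s["ee_rot"]).as_matrix();T[:3,3]=s["tcp_pos"]
        f["c2w"]=T@f["mount"]
    else: f["c2w"]=np.linalg.inv(f["world_to_cam"])
    np.save(f"{n}.npy",f,allow_pickle=True)
    return f
def load(n): return np.load(f"{n}.npy",allow_pickle=True).item()
def cloud(f):
    v,u=np.mgrid[0:384,0:512].astype(float)
    K=np.array([[f["fx"],0,f["cx"]],[0,f["fy"],f["cy"]],[0,0,1]])
    p=cv2.undistortPoints(np.stack([u.ravel(),v.ravel()],1)[:,None],K,np.array([f["k1"],0,0,0.]))[:,0]
    z=f["z_map"].ravel(); c=np.c_[p*z[:,None],z]
    w=c@f["c2w"][:3,:3].T+f["c2w"][:3,3]; w[z==0]=np.nan
    return w.reshape(384,512,3)
def save(name,im,box=None,s=1):
    if box: im=im[box[1]:box[3],box[0]:box[2]]
    cv2.imwrite(f"pics/{name}.png",cv2.resize(im[:,:,::-1],None,fx=s,fy=s,interpolation=cv2.INTER_CUBIC))
E
python3 - <<'E'
from h import *
a=grab("scene");b=grab("side")
save("a_scene",a["image"],s=1.5);save("a_side",b["image"],s=1.5)
for f in(a,b): print(f["c2w"].round(3).tolist(),f["fx"],f["k1"])
print(manip.state())
E
```

```text
pics
[[-0.201, 0.629, -0.751, 1.305], [0.98, 0.133, -0.151, 0.127], [0.005, -0.766, -0.643, 0.803], [0.0, 0.0, 0.0, 1.0]] 367.333928168345 -0.009947409657551233
[[-0.994, -0.089, 0.065, 0.464], [-0.11, 0.783, -0.613, 0.747], [0.004, -0.616, -0.788, 1.107], [0.0, 0.0, 0.0, 1.0]] 364.9659594193862 -0.055486905322359815
{'clock': 0.1, 'qpos': array([ 1.11137852e+00,  3.00443331e-01,  1.52154787e+00,  1.10904182e-06,
        1.32068846e+00, -6.66014288e-02]), 'dq': array([-0.00017458, -0.00235316, -0.00218575,  0.00029806,  0.00065471,
       -0.00019533]), 'joint_efforts': array([-9.80818113e-04, -5.44370627e+01, -3.62374735e+01, -2.12873001e-04,
        3.09061877e-03, -2.62846794e-05]), 'tcp_pos': array([0.21044198, 0.50791226, 0.23075059]), 'ee_rot': array([ 8.31502147e-01,  5.55521273e-01, -4.71285629e-04,  2.70717067e-04]), 'ft_force': array([0.10593558, 0.05366126, 0.30346378]), 'torque': array([ 0.00853919,  0.04851175, -0.03641791]), 'opening': 0.0852348960513479}
```

View pics/a_scene.png

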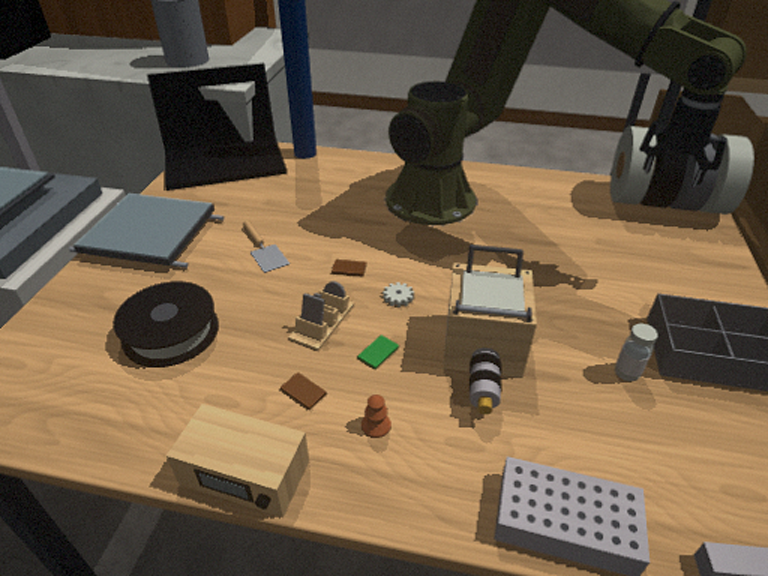

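View pics/a_side.png

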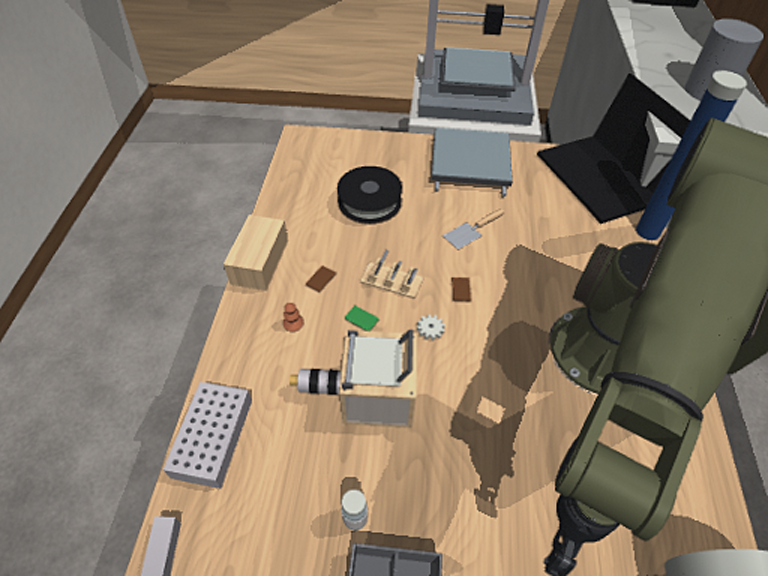

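The scene picture shows the feeder at (490,310), with its handle bar at (495,248) towards the robot and the barrel away from it, at (485,380). The rack is at (322,315). What could be taken for the plaque: the tall grey print at (312,307), the disc at (335,291), the bracket between them, two brown plates at (348,267) and (303,390), and a green one at (378,351). I take the grey one at (312,307) and check it in a crop.

```bash
python3 - <<'E'
from h import *
a=load("scene");b=load("side")
x=cv2.resize(a["image"][180:240,185:245],(480,480),interpolation=cv2.INTER_CUBIC)
y=cv2.resize(b["image"][160:205,235:290],(587,480),interpolation=cv2.INTER_CUBIC)
im=np.hstack([x,y]);save("crop1",im,s=0.74)
for n,f in(("scene",a),("side",b)):
    w=cloud(f)
    # box top / guard / handle regions around feeder
    P=w.reshape(-1,3);P=P[~np.isnan(P).any(1)]
    m=(P[:,0]>.3)&(P[:,0]<.9)&(abs(P[:,1]-.1)<.3)
    for lo,hi in((.136,.1435),(.15,.157),(.185,.205)):
        q=P[m&(P[:,2]>lo)&(P[:,2]<hi)]
        if len(q)>5: print(n,lo,len(q),q.min(0).round(3),q.max(0).round(3),np.median(q,0).round(3),[np.array(cv2.minAreaRect(q[:,:2].astype(np.float32)*1000)[i]).round(1).tolist() for i in range(3)])
    if n=="side":
        for u,v in((380,265),(392,270),(408,278),(370,285),(410,295),(420,275)): print(u,v,w[int(v/1.5),int(u/1.5)].round(3))
    else:
        for u,v in((312,305),(335,290),(328,308),(293,342),(319,348),(352,303)): print(u,v,w[int(v/1.5),int(u/1.5)].round(3))
E
```

```text
scene 0.136 802 [0.439 0.098 0.136] [0.599 0.254 0.143] [0.532 0.176 0.139] [[519.7, 176.7], [154.5, 150.2], 2.9]
scene 0.15 388 [0.478 0.115 0.15 ] [0.593 0.244 0.157] [0.551 0.174 0.151] [[533.9, 178.0], [114.8, 129.4], 1.8]
scene 0.185 139 [0.453 0.125 0.185] [0.471 0.222 0.199] [0.463 0.172 0.194] [[460.6, 173.6], [15.2, 97.3], 3.1]
312 305 [ 0.553 -0.162  0.072]
335 290 [ 0.472 -0.14   0.046]
328 308 [ 0.515 -0.145  0.033]
293 342 [ 0.59  -0.197 -0.003]
319 348 [ 0.603 -0.14   0.006]
352 303 [ 0.464 -0.108  0.007]
side 0.136 767 [0.439 0.1   0.136] [0.595 0.256 0.143] [0.498 0.218 0.14 ] [[517.2, 176.7], [149.9, 153.0], 2.9]
side 0.15 697 [0.472 0.115 0.15 ] [0.59  0.247 0.157] [0.533 0.181 0.151] [[529.4, 178.2], [114.7, 131.9], 2.7]
side 0.185 113 [0.451 0.128 0.186] [0.465 0.226 0.2  ] [0.457 0.18  0.196] [[457.5, 176.8], [13.1, 97.6], 0.8]
380 265 [nan nan nan]
392 270 [ 0.521 -0.156  0.04 ]
408 278 [ 0.477 -0.138  0.037]
370 285 [ 0.576 -0.134 -0.001]
410 295 [ 0.47  -0.108  0.009]
420 275 [ 0.447 -0.183  0.   ]
```

View pics/crop1.png

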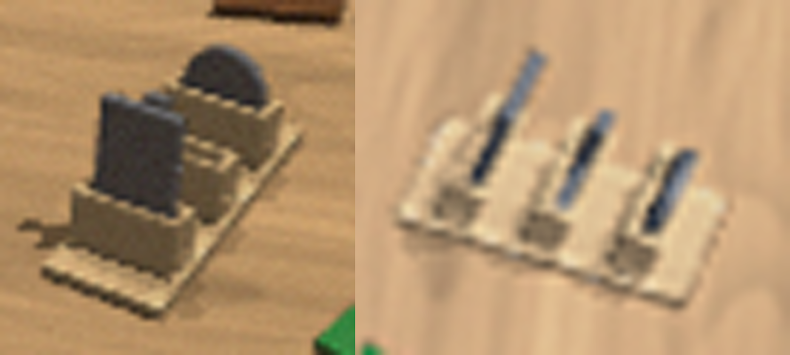

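The crop confirms it: the tall rectangle at the far (+x) end of the rack is the plaque, and the middle print (bracket) and the disc are clearly lower. The box measures about 150 mm square, centred at (0.518, 0.177) with yaw about 0.05. The bar is at (0.459, 0.175, 0.192), which fits the given geometry.

```bash
cat >> h.py <<'E'
def quat(ang,lean=None):
    x=np.array([np.cos(ang),np.sin(ang),0]);z=np.array([0,0,-1.])
    M=np.c_[x,np.cross(z,x),z]
    return M
def plan(p,M,n,dec=2):
    s=manip.state();M0=R.from_quat(s["ee_rot"]);p0=np.array(s["tcp_pos"])
    rv=(M0.inv()*R.from_matrix(M)).as_rotvec()
    st=R.from_rotvec(rv/n); cur=M0; d=(np.array(p)-p0)/n
    print("from",p0.round(4),"clock",s["clock"],"F",s["ft_force"].round(1),"turn/row",(np.degrees(rv/n)/6).round(dec),"tot",np.linalg.norm(d*n).round(3))
    for i in range(n):
        print((cur.inv().apply(d)/.03).round(dec).tolist()); cur=cur*st
E
python3 - <<'E'
from h import *
plan([.459,.175,.25],quat(.05),15)
for n in("scene","side"):
    w=cloud(load(n)).reshape(-1,3);w=w[~np.isnan(w).any(1)]
    m=(abs(w[:,0]-.55)<.05)&(abs(w[:,1]+.16)<.06)&(w[:,2]>.048)&(w[:,2]<.12)
    q=w[m];c=q.mean(0);u,sv,vt=np.linalg.svd(q-c);print(n,len(q),c.round(3),q.min(0).round(3),q.max(0).round(3),vt.round(2).tolist(),(sv/len(q)**.5).round(4))
E
```

```text
from [0.2104 0.5079 0.2308] clock 0.1 F [0.1 0.1 0.3] turn/row [0.   0.   0.72] tot 0.416
[-0.47, 0.79, -0.04]
[-0.41, 0.83, -0.04]
[-0.35, 0.86, -0.04]
[-0.28, 0.88, -0.04]
[-0.22, 0.9, -0.04]
[-0.15, 0.91, -0.04]
[-0.08, 0.92, -0.04]
[-0.01, 0.92, -0.04]
[0.06, 0.92, -0.04]
[0.13, 0.91, -0.04]
[0.2, 0.9, -0.04]
[0.26, 0.88, -0.04]
[0.33, 0.86, -0.04]
[0.39, 0.83, -0.04]
[0.46, 0.8, -0.04]
scene 210 [ 0.55  -0.161  0.068] [ 0.504 -0.186  0.048] [ 0.565 -0.138  0.089] [[-0.49, -0.87, -0.01], [0.33, -0.17, -0.93], [0.81, -0.46, 0.37]] [0.0143 0.0125 0.0096]
side 43 [ 0.537 -0.154  0.075] [ 0.5   -0.181  0.048] [ 0.558 -0.135  0.09 ] [[-0.82, -0.52, -0.25], [-0.1, 0.55, -0.83], [0.57, -0.65, -0.5]] [0.0205 0.0149 0.0074]
```

Call:
{"method": "step_arm", "body": {"rows": [[85,[-0.47,0.79,-0.04],[0,0,0.72]],[85,[-0.41,0.83,-0.04],[0,0,0.72]],[85,[-0.35,0.86,-0.04],[0,0,0.72]],[85,[-0.28,0.88,-0.04],[0,0,0.72]],[85,[-0.22,0.9,-0.04],[0,0,0.72]]]}}

```text
clock: 0.6
tcp_pos: [0.2939, 0.3959, 0.2371]
ee_rot: [0.921, 0.388, -0.0, 0.0]
ft_force: [0.4, 0.1, 0.5]
opening: 0.0852
```

Call:
{"method": "step_arm", "body": {"rows": [[85,[-0.15,0.91,-0.04],[0,0,0.72]],[85,[-0.08,0.92,-0.04],[0,0,0.72]],[85,[-0.01,0.92,-0.04],[0,0,0.72]],[85,[0.06,0.92,-0.04],[0,0,0.72]],[85,[0.13,0.91,-0.04],[0,0,0.72]]]}}

```text
clock: 1.1
tcp_pos: [0.3764, 0.285, 0.2431]
ee_rot: [0.978, 0.209, -0.0, 0.0]
ft_force: [0.9, 0.1, 1.1]
opening: 0.0854
```

Call:
{"method": "step_arm", "body": {"rows": [[85,[0.2,0.9,-0.04],[0,0,0.72]],[85,[0.26,0.88,-0.04],[0,0,0.72]],[85,[0.33,0.86,-0.04],[0,0,0.72]],[85,[0.39,0.83,-0.04],[0,0,0.72]],[85,[0.46,0.8,-0.04],[0,0,0.72]]]}}

```text
clock: 1.6
tcp_pos: [0.4588, 0.1743, 0.2491]
ee_rot: [1.0, 0.022, -0.0, 0.0]
ft_force: [0.4, 0.4, 0.3]
opening: 0.0847
```

```bash
python3 - <<'E'
from h import *
f=grab("wrist");save("w1",f["image"])
w=cloud(f).reshape(-1,3);w=w[~np.isnan(w).any(1)]
m=(w[:,0]>.4)&(w[:,0]<.5)&(w[:,1]>.1)&(w[:,1]<.25)&(w[:,2]>.184)&(w[:,2]<.203);q=w[m]
if len(q): print(len(q),q.min(0),q.max(0),np.median(q,0),cv2.minAreaRect(q[:,:2].astype(np.float32)*1000))
m=(w[:,2]>.136)&(w[:,2]<.144)&(w[:,0]>.4);q=w[m]
if len(q): print(len(q),cv2.minAreaRect(q[:,:2].astype(np.float32)*1000))
plan([.459,.175,.173],quat(.05),5)
E
```

```text
2557 [0.45152865 0.12390975 0.18404812] [0.47033208 0.22269842 0.19929396] [0.45863351 0.17961378 0.19672935] ((460.7998046875, 173.3914794921875), (14.602944374084473, 98.79207611083984), 2.7910563945770264)
11373 ((518.8529052734375, 175.3898162841797), (150.64256286621094, 150.75881958007812), 2.863800287246704)
from [0.4606 0.1719 0.2492] clock 1.65 F [ 0.8 -1.5 -1.8] turn/row [ 0.   -0.   -0.02] tot 0.076
[-0.01, -0.02, 0.51]
[-0.01, -0.02, 0.51]
[-0.01, -0.02, 0.51]
[-0.01, -0.02, 0.51]
[-0.01, -0.02, 0.51]
```

View pics/w1.png

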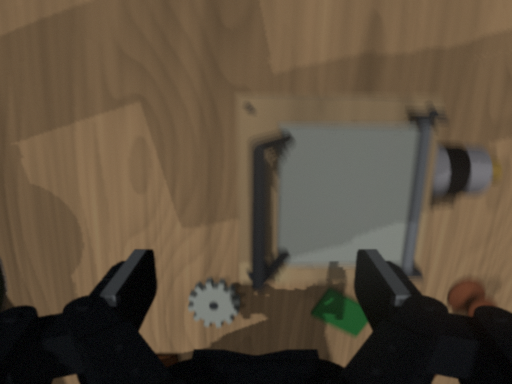

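The wrist view shows the bar upright at column 262, rows 150-280, between the fingers. Its depth agrees: bar (0.459, 0.174), box centre (0.519, 0.175), yaw 0.05. Next I go down and pinch.

Call:
{"method": "step_arm", "body": {"rows": [[85,[0,0,0.5],[0,0,0]],[85,[0,0,0.5],[0,0,0]],[85,[0,0,0.5],[0,0,0]],[85,[0,0,0.5],[0,0,0]],[85,[0,0,0.5],[0,0,0]]]}}

```text
clock: 2.15
tcp_pos: [0.4582, 0.1753, 0.1734]
ee_rot: [1.0, 0.024, -0.0, 0.0]
ft_force: [-0.2, 1.1, 0.2]
opening: 0.085
```

Call:
{"method": "step_arm", "body": {"rows": [[5,[0,0,0],[0,0,0]],[5,[0,0,0],[0,0,0]],[5,[0,0,0],[0,0,0]],[5,[0,0,0],[0,0,0]],[5,[0,0,0],[0,0,0]]], "force": 25}}

```text
clock: 2.65
tcp_pos: [0.4585, 0.1754, 0.1748]
ee_rot: [1.0, 0.024, 0.0, -0.0]
ft_force: [0.5, -0.2, -0.9]
opening: 0.0118
```

```bash
python3 - <<'E'
from h import *
s=manip.state();print(s["opening"],s["tcp_pos"],s["ft_force"])
# arc rows: dx (feeder x), dz(tool, down +) units 30mm
q=np.r_[0:1.8:16j];b=128*np.c_[-np.cos(q+.359),np.sin(q+.359)]
d=np.diff(b,axis=0)/30;print(np.c_[q[1:],d[:,0],-d[:,1]].round(2))
E
```

```text
0.011763747124576823 [0.45853283 0.17538889 0.17475458] [ 0.47260077 -0.18251657 -0.90395301]
[[ 0.12  0.21 -0.47]
 [ 0.24  0.26 -0.44]
 [ 0.36  0.31 -0.4 ]
 [ 0.48  0.36 -0.36]
 [ 0.6   0.4  -0.32]
 [ 0.72  0.44 -0.27]
 [ 0.84  0.46 -0.21]
 [ 0.96  0.49 -0.16]
 [ 1.08  0.5  -0.1 ]
 [ 1.2   0.51 -0.04]
 [ 1.32  0.51  0.02]
 [ 1.44  0.5   0.09]
 [ 1.56  0.49  0.15]
 [ 1.68  0.47  0.2 ]
 [ 1.8   0.44  0.26]]
```

Call:
{"method": "step_arm", "body": {"rows": [[5,[0.21,0,-0.47],[0,0,0]],[5,[0.26,0,-0.44],[0,0,0]],[5,[0.31,0,-0.4],[0,0,0]],[5,[0.36,0,-0.36],[0,0,0]],[5,[0.4,0,-0.32],[0,0,0]]]}}

```text
clock: 3.15
tcp_pos: [0.5041, 0.1777, 0.2357]
ee_rot: [1.0, 0.024, -0.0, -0.0]
ft_force: [-6.4, -0.1, 3.8]
opening: 0.0089
```

```bash
python3 - <<'E'
from h import *
s=manip.state();print(s["opening"],s["tcp_pos"],s["ft_force"])
f=grab("side");save("s2",f["image"],(190,190,310,300),4)
E
```

```text
0.008874098762350183 [0.50408664 0.17769062 0.23566436] [-6.41367765 -0.06783813  3.8240751 ]
```

View pics/s2.png

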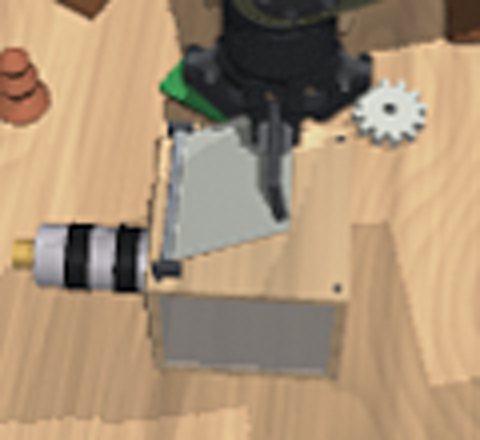

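The picture shows the guard raised about halfway, plate at (235,190), with the bar held in the fingers. I continue the arc.

Call:
{"method": "step_arm", "body": {"rows": [[5,[0.44,0,-0.27],[0,0,0]],[5,[0.46,0,-0.21],[0,0,0]],[5,[0.49,0,-0.16],[0,0,0]],[5,[0.5,0,-0.1],[0,0,0]],[5,[0.51,0,-0.04],[0,0,0]]]}}

```text
clock: 3.7
tcp_pos: [0.5768, 0.1812, 0.258]
ee_rot: [1.0, 0.024, 0.0, -0.0]
ft_force: [-1.5, 2.8, 4.6]
opening: 0.0089
```

Call:
{"method": "step_arm", "body": {"rows": [[5,[0.51,0,0.02],[0,0,0]],[5,[0.5,0,0.09],[0,0,0]],[5,[0.49,0,0.15],[0,0,0]],[5,[0.47,0,0.2],[0,0,0]],[5,[0.44,0,0.26],[0,0,0]]]}}

```text
clock: 4.2
tcp_pos: [0.6492, 0.1847, 0.236]
ee_rot: [1.0, 0.024, 0.0, -0.0]
ft_force: [-1.7, 2.7, 0.8]
opening: 0.0091
```

```bash
python3 - <<'E'
from h import *
s=manip.state();print(s["opening"],s["tcp_pos"],s["ft_force"],s["torque"])
E
```

```text
0.009099654607042922 [0.64920565 0.18472766 0.23601917] [-1.72400485  2.67698608  0.82207141] [0.34117601 0.33258544 0.05581042]
```

Call:
{"method": "step_arm", "body": {"rows": [[38,[0,0,0],[0,0,0]],[38,[0,0,0],[0,0,0]],[38,[0.2,0,0],[0,0,0]],[38,[0,0,-0.5],[0,0,0]],[38,[0,0,-1],[0,0,0]]]}}

```text
clock: 4.7
tcp_pos: [0.6541, 0.1844, 0.2797]
ee_rot: [1.0, 0.024, -0.002, 0.0]
ft_force: [0.7, 0.1, 0.2]
opening: 0.0383
```

Call:
{"method": "step_arm", "body": {"rows": [[38,[0,0,-1],[0,0,0]],[38,[-0.5,0,-0.5],[0,0,0]],[38,[-1,0,0],[0,0,0]],[38,[-1,0,0],[0,0,0]],[38,[-1,0,0],[0,0,0]]]}}

```text
clock: 5.2
tcp_pos: [0.5485, 0.1795, 0.3264]
ee_rot: [1.0, 0.023, 0.001, -0.0]
ft_force: [0.5, -0.3, 0.4]
opening: 0.038
```

```bash
python3 - <<'E'
from h import *
s=manip.state();print(s["opening"],s["tcp_pos"],s["ft_force"])
f=grab("side")
w=cloud(f).reshape(-1,3);w=w[~np.isnan(w).any(1)]
m=(w[:,0]>.57)&(w[:,0]<.72)&(w[:,1]>.1)&(w[:,1]<.25)&(w[:,2]>.18)&(w[:,2]<.28);q=w[m]
print(len(q)); 
for lo in np.arange(.18,.28,.02):
    k=q[(q[:,2]>=lo)&(q[:,2]<lo+.02)]
    if len(k): print(lo,len(k),np.median(k,0).round(3),k.min(0).round(3),k.max(0).round(3))
plan([.50,-.08,.24],quat(-.27),12)
E
```

```text
0.03795135962981766 [0.54845781 0.17947161 0.32642972] [ 0.54797127 -0.27139512  0.44132473]
645
0.18 116 [0.591 0.188 0.19 ] [0.583 0.127 0.18 ] [0.597 0.237 0.2  ]
0.19999999999999998 117 [0.599 0.188 0.21 ] [0.591 0.129 0.201] [0.606 0.237 0.22 ]
0.21999999999999997 139 [0.607 0.184 0.231] [0.601 0.125 0.22 ] [0.643 0.238 0.24 ]
0.23999999999999996 273 [0.643 0.19  0.245] [0.608 0.129 0.24 ] [0.67  0.238 0.251]
from [0.5454 0.1797 0.3271] clock 5.25 F [-4.2 -0.5  0.3] turn/row [-0.   -0.    0.25] tot 0.278
[-0.16, 0.71, 0.24]
[-0.14, 0.72, 0.24]
[-0.12, 0.72, 0.24]
[-0.1, 0.72, 0.24]
[-0.08, 0.73, 0.24]
[-0.06, 0.73, 0.24]
[-0.05, 0.73, 0.24]
[-0.03, 0.73, 0.24]
[-0.01, 0.73, 0.24]
[0.01, 0.73, 0.24]
[0.03, 0.73, 0.24]
[0.05, 0.73, 0.24]
```

The guard plate leans back with slope atan(0.4), so q is about 1.95 and it is at its stop, untouched. Now over to the rack for a close look.

```bash
python3 - <<'E'
from h import *
plan([.51,-.19,.28],quat(-.27),15)
E
```

```text
from [0.5454 0.1797 0.3271] clock 5.25 F [-4.2 -0.5  0.3] turn/row [-0.  -0.   0.2] tot 0.374
[-0.12, 0.82, 0.1]
[-0.1, 0.82, 0.1]
[-0.08, 0.82, 0.1]
[-0.07, 0.82, 0.1]
[-0.05, 0.82, 0.1]
[-0.03, 0.82, 0.1]
[-0.01, 0.83, 0.1]
[0.0, 0.83, 0.1]
[0.02, 0.82, 0.1]
[0.04, 0.82, 0.1]
[0.06, 0.82, 0.1]
[0.07, 0.82, 0.1]
[0.09, 0.82, 0.1]
[0.11, 0.82, 0.1]
[0.13, 0.82, 0.1]
```

Call:
{"method": "step_arm", "body": {"rows": [[40,[-0.1,0.82,0.1],[0,0,0.2]],[40,[-0.1,0.82,0.1],[0,0,0.2]],[40,[-0.1,0.82,0.1],[0,0,0.2]],[40,[-0.07,0.82,0.1],[0,0,0.2]],[40,[-0.05,0.82,0.1],[0,0,0.2]]]}}

```text
clock: 5.75
tcp_pos: [0.5376, 0.0556, 0.3115]
ee_rot: [1.0, -0.029, 0.001, 0.0]
ft_force: [-0.1, -0.3, 0.9]
opening: 0.0397
```

Call:
{"method": "step_arm", "body": {"rows": [[40,[-0.03,0.82,0.1],[0,0,0.2]],[40,[0,0.82,0.1],[0,0,0.2]],[40,[0,0.82,0.1],[0,0,0.2]],[40,[0.02,0.82,0.1],[0,0,0.2]],[40,[0.04,0.82,0.1],[0,0,0.2]]]}}

```text
clock: 6.25
tcp_pos: [0.5263, -0.067, 0.2965]
ee_rot: [0.997, -0.082, 0.001, 0.0]
ft_force: [-0.4, 0.0, 0.3]
opening: 0.0399
```

Call:
{"method": "step_arm", "body": {"rows": [[40,[0.06,0.82,0.1],[0,0,0.2]],[40,[0.07,0.82,0.1],[0,0,0.2]],[40,[0.1,0.82,0.1],[0,0,0.2]],[40,[0.1,0.82,0.1],[0,0,0.2]],[40,[0.1,0.7,0.1],[0,0,0.2]]]}}

```text
clock: 6.75
tcp_pos: [0.5148, -0.1868, 0.2815]
ee_rot: [0.991, -0.134, 0.001, 0.0]
ft_force: [0.3, 0.3, -0.2]
opening: 0.0399
```

```bash
python3 - <<'E'
from h import *
manip.grab_frame("wrist")
f=grab("wrist");save("w2",f["image"],s=1.5)
s=manip.state();print(s["opening"],s["tcp_pos"],s["ft_force"])
w=cloud(f).reshape(-1,3);w=w[~np.isnan(w).any(1)]
m=(abs(w[:,0]-.55)<.06)&(abs(w[:,1]+.16)<.06)&(w[:,2]>.06)&(w[:,2]<.12);q=w[m]
print(len(q),q.min(0).round(3),q.max(0).round(3))
for lo in np.arange(.045,.1,.005):
    k=w[(abs(w[:,0]-.53)<.07)&(abs(w[:,1]+.16)<.06)&(w[:,2]>=lo)&(w[:,2]<lo+.005)]
    if len(k): print(round(lo,3),len(k),np.median(k,0).round(3),k.min(0).round(3),k.max(0).round(3),cv2.minAreaRect(k[:,:2].astype(np.float32)*1000))
k=w[(w[:,2]>.003)&(w[:,2]<.015)&(abs(w[:,0]-.51)<.12)&(abs(w[:,1]+.15)<.09)]
print(len(k),cv2.minAreaRect(k[:,:2].astype(np.float32)*1000),np.median(k,0))
E
```

```text
0.04057447100238472 [ 0.51455138 -0.18750158  0.28095628] [ 0.32252882  1.00381747 -0.4324169 ]
633 [ 0.502 -0.186  0.06 ] [ 0.559 -0.139  0.089]
0.045 166 [ 0.474 -0.152  0.047] [ 0.46  -0.186  0.045] [ 0.563 -0.119  0.05 ] ((511.15655517578125, -152.62396240234375), (46.96049118041992, 98.79656219482422), 76.05113983154297)
0.05 190 [ 0.472 -0.15   0.052] [ 0.46  -0.186  0.05 ] [ 0.562 -0.121  0.055] ((509.2465515136719, -153.40060424804688), (45.11054229736328, 99.1473617553711), 75.73495483398438)
0.055 288 [ 0.499 -0.156  0.058] [ 0.46  -0.186  0.055] [ 0.56  -0.124  0.06 ] ((507.0920104980469, -153.96539306640625), (44.45558166503906, 99.10548400878906), 77.62324523925781)
0.06 176 [ 0.466 -0.143  0.062] [ 0.46  -0.186  0.06 ] [ 0.559 -0.13   0.065] ((507.047119140625, -151.99034118652344), (45.17622756958008, 98.06822204589844), 75.47828674316406)
0.065 49 [ 0.552 -0.163  0.066] [ 0.546 -0.186  0.065] [ 0.557 -0.141  0.07 ] ((551.6791381835938, -163.88421630859375), (45.96804428100586, 2.1320056915283203), 78.0372314453125)
0.07 51 [ 0.551 -0.161  0.072] [ 0.545 -0.185  0.07 ] [ 0.556 -0.142  0.075] ((550.5257568359375, -163.29067993164062), (43.963844299316406, 1.9737614393234253), 77.76737976074219)
0.075 65 [ 0.549 -0.165  0.079] [ 0.543 -0.185  0.075] [ 0.555 -0.141  0.08 ] ((549.1376953125, -163.15704345703125), (44.8895378112793, 2.109363079071045), 77.7731704711914)
0.08 60 [ 0.547 -0.16   0.084] [ 0.535 -0.184  0.08 ] [ 0.553 -0.139  0.085] ((544.5516357421875, -161.3665313720703), (44.3240966796875, 9.231731414794922), 75.27912902832031)
0.085 358 [ 0.543 -0.163  0.087] [ 0.534 -0.185  0.085] [ 0.552 -0.139  0.089] ((543.5842895507812, -161.92823791503906), (46.01877212524414, 8.064491271972656), 75.53140258789062)
2904 ((509.4761657714844, -151.2378692626953), (234.36607360839844, 175.80191040039062), 1.7606555223464966) [ 0.53630589 -0.15226225  0.00862195]
```

View pics/w2.png

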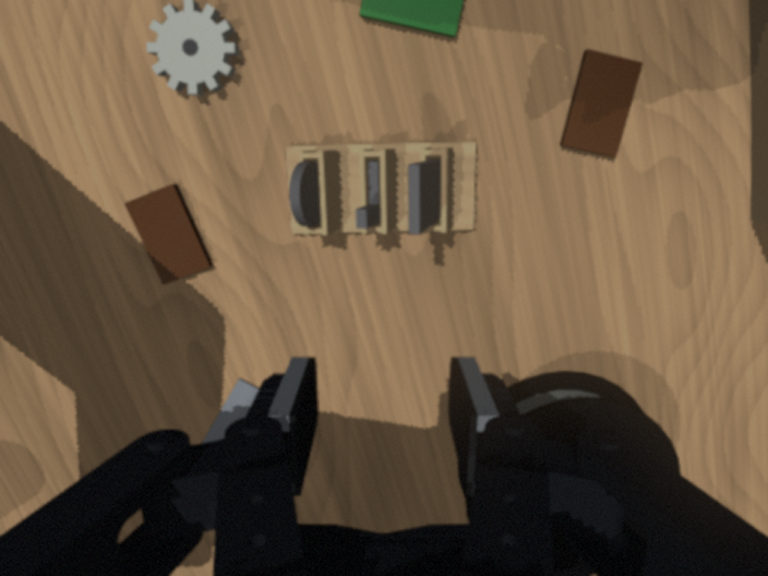

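The wrist view shows the plaque in the right-hand slot at (425,195), the bracket at (370,190) and the disc at (305,193). The depth gives a 46 x 8 mm top face centred at (0.5436, -0.162, 0.088), yaw about -0.24, leaning towards -x, which fits the description.

```bash
cat >> h.py <<'E'
def rackM(y=-.24,l=.3):
    a=np.array([-np.sin(l)*np.cos(y),-np.sin(l)*np.sin(y),np.cos(l)])
    x=np.array([np.cos(l)*np.cos(y),np.cos(l)*np.sin(y),np.sin(l)])
    return a,np.c_[x,np.cross(-a,x),-a]
E
python3 - <<'E'
from h import *
a,M=rackM();T=np.array([.5436,-.162,.0878])-.03*a;print(T)
plan(T+.075*a,M,10)
E
```

```text
[ 0.5522115  -0.16410738  0.05913991]
from [ 0.5146 -0.1875  0.281 ] clock 6.85 F [ 0.3  1.  -0.4] turn/row [ 0.    0.29 -0.03] tot 0.154
[0.03, -0.11, 0.5]
[0.01, -0.11, 0.5]
[-0.0, -0.11, 0.5]
[-0.02, -0.11, 0.5]
[-0.03, -0.11, 0.5]
[-0.05, -0.11, 0.5]
[-0.06, -0.11, 0.5]
[-0.08, -0.11, 0.5]
[-0.09, -0.11, 0.49]
[-0.11, -0.11, 0.49]
```

Call:
{"method": "step_arm", "body": {"rows": [[30,[0.03,-0.11,0.5],[0,0.29,-0.03]],[30,[0.01,-0.11,0.5],[0,0.29,-0.03]],[30,[0,-0.11,0.5],[0,0.29,-0.03]],[30,[-0.02,-0.11,0.5],[0,0.29,-0.03]],[30,[-0.03,-0.11,0.5],[0,0.29,-0.03]]]}}

```text
clock: 7.35
tcp_pos: [0.5236, -0.17, 0.2061]
ee_rot: [0.989, -0.125, 0.076, 0.01]
ft_force: [0.4, 0.5, -0.3]
opening: 0.0303
```

Call:
{"method": "step_arm", "body": {"rows": [[30,[-0.05,-0.11,0.5],[0,0.29,-0.03]],[30,[-0.06,-0.11,0.5],[0,0.29,-0.03]],[30,[-0.08,-0.11,0.5],[0,0.29,-0.03]],[30,[-0.09,-0.11,0.5],[0,0.29,-0.03]],[30,[-0.11,-0.11,0.5],[0,0.29,-0.03]]]}}

```text
clock: 7.85
tcp_pos: [0.532, -0.1553, 0.1303]
ee_rot: [0.982, -0.116, 0.151, 0.02]
ft_force: [1.1, 0.2, -0.4]
opening: 0.0301
```

```bash
python3 - <<'E'
from h import *
f=grab("wrist");save("w3",f["image"])
w=cloud(f).reshape(-1,3);w=w[~np.isnan(w).any(1)]
k=w[(abs(w[:,0]-.543)<.02)&(abs(w[:,1]+.16)<.04)&(w[:,2]>.084)&(w[:,2]<.093)]
print(len(k)); 
if len(k): print(k.mean(0),cv2.minAreaRect(k[:,:2].astype(np.float32)*1000))
a,M=rackM();T=np.array([.5436,-.162,.0878])-.03*a
plan(T,M,5)
E
```

```text
974
[ 0.54270669 -0.16021154  0.08683447] ((542.712158203125, -161.5369415283203), (45.806121826171875, 8.213813781738281), 75.64750671386719)
from [ 0.5308 -0.1544  0.1274] clock 7.9 F [-1.5 -0.1 -3.9] turn/row [ 0.   -0.01  0.01] tot 0.072
[0.01, 0.03, 0.48]
[0.01, 0.03, 0.48]
[0.01, 0.03, 0.48]
[0.01, 0.03, 0.48]
[0.01, 0.03, 0.48]
```

View pics/w3.png

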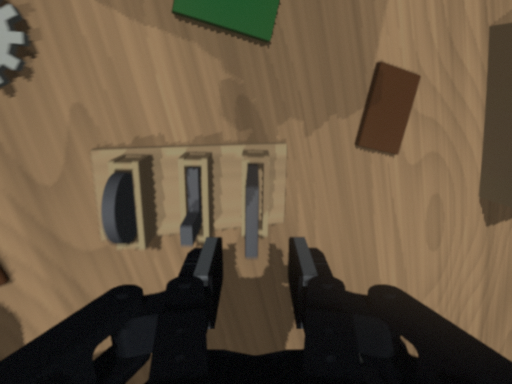

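The plaque at (252,210) is seen edge-on between the fingers, whose midline is at column 256. I go down and grip.

Call:
{"method": "step_arm", "body": {"rows": [[30,[0,0.06,0.5],[0,0,0]],[30,[0,0.05,0.5],[0,0,0]],[30,[0,0.05,0.5],[0,0,0]],[30,[0,0.03,0.5],[0,0,0]],[30,[0,0.03,0.48],[0,0,0]]]}}

```text
clock: 8.4
tcp_pos: [0.5523, -0.1677, 0.0595]
ee_rot: [0.982, -0.116, 0.15, 0.02]
ft_force: [0.3, -0.6, 0.3]
opening: 0.03
```

Call:
{"method": "step_arm", "body": {"rows": [[4,[0,0,0],[0,0,0]],[4,[0,0,0],[0,0,0]],[4,[0,0,0],[0,0,0]],[4,[0,0,0],[0,0,0]],[4,[0,0,0],[0,0,0]]], "force": 35}}

```text
clock: 8.9
tcp_pos: [0.5518, -0.1679, 0.0596]
ee_rot: [0.982, -0.116, 0.15, 0.02]
ft_force: [-0.1, -0.4, -0.8]
opening: 0.0076
```

```bash
python3 - <<'E'
from h import *
s=manip.state();print(s["opening"],s["tcp_pos"],s["ft_force"])
a,M=rackM();plan(np.array(s["tcp_pos"])+.06*a,M,5)
E
```

```text
0.0076111848671298185 [ 0.55176228 -0.16792454  0.05959895] [-0.11105512 -0.35430117 -0.79034116]
from [ 0.5518 -0.1679  0.0596] clock 8.9 F [-0.1 -0.4 -0.8] turn/row [ 0.01 -0.01  0.01] tot 0.06
[0.0, 0.0, -0.4]
[0.0, 0.0, -0.4]
[0.0, 0.0, -0.4]
[0.0, 0.0, -0.4]
[0.0, 0.0, -0.4]
```

Call:
{"method": "step_arm", "body": {"rows": [[4,[0,0,-0.3],[0,0,0]],[4,[0,0,-0.4],[0,0,0]],[4,[0,0,-0.6],[0,0,0]],[4,[0,0,-0.8],[0,0,0]],[4,[0,0,-1],[0,0,0]]]}}

```text
clock: 9.4
tcp_pos: [0.5239, -0.1608, 0.149]
ee_rot: [0.982, -0.116, 0.15, 0.02]
ft_force: [0.6, -0.5, -0.5]
opening: 0.0072
```

Call:
{"method": "step_arm", "body": {"rows": [[4,[0,0,-1],[0,0,0]],[4,[0,0,-1],[0,0,0]],[4,[0,0,-1],[0,0,0]],[4,[0,0,-1],[0,0,0]],[4,[0,0,0],[0,0,0]]]}}

```text
clock: 9.9
tcp_pos: [0.4901, -0.1522, 0.2674]
ee_rot: [0.981, -0.116, 0.153, 0.021]
ft_force: [0.7, 0.4, -1.2]
opening: 0.0072
```

```bash
python3 - <<'E'
from h import *
f=grab("side");s=manip.state();print(s["opening"],s["tcp_pos"],s["ft_force"])
save("s3",f["image"],(190,110,310,290),3)
plan([.519,.178,.27],quat(.05+np.pi/2),25)
E
```

```text
0.007252697523443764 [ 0.48986898 -0.15212969  0.26491707] [-0.11527267  0.00457531 -1.04016062]
from [ 0.4899 -0.1521  0.2649] clock 9.95 F [-0.1  0.  -1. ] turn/row [ 0.11 -0.08 -0.7 ] tot 0.331
[-0.06, -0.44, -0.03]
[-0.03, -0.44, -0.02]
[0.0, -0.44, -0.02]
[0.04, -0.44, -0.01]
[0.07, -0.44, -0.01]
[0.1, -0.43, -0.0]
[0.13, -0.42, -0.0]
[0.16, -0.41, 0.0]
[0.19, -0.4, 0.01]
[0.22, -0.38, 0.01]
[0.25, -0.36, 0.01]
[0.28, -0.35, 0.01]
[0.3, -0.32, 0.02]
[0.32, -0.3, 0.02]
[0.34, -0.28, 0.02]
[0.36, -0.25, 0.02]
[0.38, -0.22, 0.02]
[0.4, -0.19, 0.02]
[0.41, -0.16, 0.01]
[0.42, -0.13, 0.01]
[0.43, -0.1, 0.01]
[0.44, -0.07, 0.01]
[0.44, -0.04, 0.0]
[0.44, -0.0, 0.0]
[0.44, 0.03, -0.0]
```

View pics/s3.png

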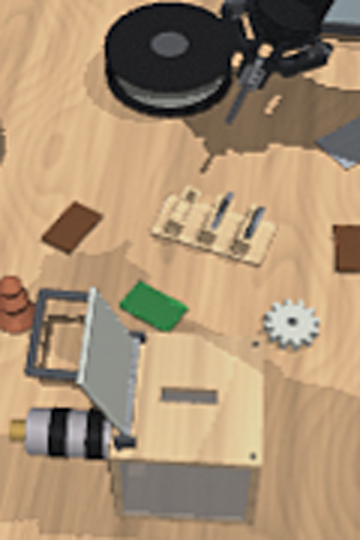

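The crop shows the plaque held in the fingers at (240,95), disc and bracket still in the rack, and the guard standing open with the slot at (188,396). I compute the slot position and go over.

```bash
python3 - <<'E'
from h import *
f=load("side");w=cloud(f)
g=cv2.cvtColor(f["image"],cv2.COLOR_RGB2GRAY)
# slot pixels: depth below plate / dark, ray-cast to z=.14
K=np.array([[f["fx"],0,f["cx"]],[0,f["fy"],f["cy"]],[0,0,1]])
for u,v in((190+161/3,110+393/3),(190+217/3,110+399/3),(252.7,242)):
    p=cv2.undistortPoints(np.array([[[u-.5,v-.5]]]),K,np.array([f["k1"],0,0,0.]))[0,0]
    d=f["c2w"][:3,:3]@np.r_[p,1];o=f["c2w"][:3,3];print((o+d*(.14-o[2])/d[2]).round(4))
plan([.519,.178,.27],quat(.05+np.pi/2),20)
E
```

```text
[0.5471 0.1765 0.14  ]
[0.4897 0.1771 0.14  ]
[0.5193 0.1769 0.14  ]
from [ 0.4899 -0.1521  0.2649] clock 9.95 F [-0.1  0.  -1. ] turn/row [ 0.14 -0.1  -0.88] tot 0.331
[-0.07, -0.55, -0.04]
[-0.02, -0.55, -0.03]
[0.03, -0.55, -0.02]
[0.08, -0.55, -0.01]
[0.13, -0.54, -0.01]
[0.18, -0.52, 0.0]
[0.22, -0.51, 0.01]
[0.27, -0.48, 0.01]
[0.31, -0.46, 0.01]
[0.35, -0.43, 0.02]
[0.39, -0.39, 0.02]
[0.42, -0.35, 0.02]
[0.46, -0.31, 0.02]
[0.48, -0.27, 0.02]
[0.51, -0.22, 0.02]
[0.52, -0.18, 0.02]
[0.54, -0.13, 0.01]
[0.55, -0.08, 0.01]
[0.55, -0.03, 0.0]
[0.55, 0.03, -0.0]
```

Call:
{"method": "step_arm", "body": {"rows": [[4,[-0.07,-0.55,-0.04],[0.14,-0.1,-0.88]],[4,[-0.02,-0.55,-0.03],[0.14,-0.1,-0.88]],[4,[0.03,-0.55,-0.02],[0.14,-0.1,-0.88]],[4,[0.08,-0.55,-0.01],[0.14,-0.1,-0.88]],[4,[0.13,-0.54,-0.01],[0.14,-0.1,-0.88]]]}}

```text
clock: 10.45
tcp_pos: [0.4972, -0.0686, 0.2634]
ee_rot: [0.986, 0.118, 0.119, 0.015]
ft_force: [-0.2, -0.5, -1.0]
opening: 0.0073
```

Call:
{"method": "step_arm", "body": {"rows": [[4,[0.18,-0.52,0],[0.14,-0.1,-0.88]],[4,[0.22,-0.51,0.01],[0.14,-0.1,-0.88]],[4,[0.27,-0.48,0.01],[0.14,-0.1,-0.88]],[4,[0.31,-0.46,0.01],[0.14,-0.1,-0.88]],[4,[0.35,-0.43,0.02],[0.14,-0.1,-0.88]]]}}

```text
clock: 10.95
tcp_pos: [0.5043, 0.014, 0.2649]
ee_rot: [0.935, 0.344, 0.083, 0.009]
ft_force: [0.1, -1.2, -0.0]
opening: 0.0074
```

Call:
{"method": "step_arm", "body": {"rows": [[4,[0.39,-0.39,0.02],[0.14,-0.1,-0.88]],[4,[0.42,-0.35,0.02],[0.14,-0.1,-0.88]],[4,[0.46,-0.31,0.02],[0.14,-0.1,-0.88]],[4,[0.48,-0.27,0.02],[0.14,-0.1,-0.88]],[4,[0.51,-0.22,0.02],[0.14,-0.1,-0.88]]]}}

```text
clock: 11.45
tcp_pos: [0.5115, 0.0964, 0.2664]
ee_rot: [0.834, 0.551, 0.041, 0.003]
ft_force: [0.1, -0.5, -0.4]
opening: 0.0075
```

Call:
{"method": "step_arm", "body": {"rows": [[4,[0.52,-0.18,0.02],[0.14,-0.1,-0.88]],[4,[0.54,-0.13,0.01],[0.14,-0.1,-0.88]],[4,[0.55,-0.08,0.01],[0.14,-0.1,-0.88]],[4,[0.55,-0.03,0],[0.14,-0.1,-0.88]],[4,[0.55,0.03,0],[0.14,-0.1,-0.88]]]}}

```text
clock: 11.95
tcp_pos: [0.5182, 0.179, 0.2678]
ee_rot: [0.686, 0.727, -0.002, -0.004]
ft_force: [-0.1, 0.0, -1.1]
opening: 0.0074
```

```bash
python3 - <<'E'
from h import *
manip.grab_frame("side")
s=manip.state();Mi=R.from_quat(s["ee_rot"]).inv();p=s["tcp_pos"]
print(s["opening"],s["ft_force"])
for n in("scene","side","wrist"):
    f=grab(n);w=cloud(f);im=f["image"].astype(int)
    q=w.reshape(-1,3);c=im.reshape(-1,3);ok=~np.isnan(q).any(1);t=Mi.apply(np.nan_to_num(q)-p)
    m=ok&(abs(t[:,0])<.015)&(abs(t[:,1])<.04)&(t[:,2]>.006)&(t[:,2]<.06)
    k=t[m];print(n,len(k))
    if len(k)>8: print((k.min(0)*1000).round(1),(k.max(0)*1000).round(1),(np.median(k,0)*1000).round(1))
    for lo in(.01,.02,.03,.04):
        j=k[(k[:,2]>lo)&(k[:,2]<lo+.01)]
        if len(j): print("   z",lo,len(j),(np.median(j,0)*1000).round(1),"y",(j[:,1].min()*1000).round(1),(j[:,1].max()*1000).round(1))
a=load("scene")["image"];b=load("side")["image"]
save("pre",np.hstack([cv2.resize(a[110:250,270:390],(360,420),interpolation=cv2.INTER_CUBIC),cv2.resize(b[150:290,190:310],(360,420),interpolation=cv2.INTER_CUBIC)]))
plan([.519,.176,.19],quat(.05+np.pi/2),5)
E
```

```text
0.007177635686212216 [ 0.5730662   3.09529898 -0.41449345]
scene 67
[ -3.4 -25.7   6.6] [ 5.  21.6 44.5] [-1.9 18.4 26.1]
   z 0.01 12 [ 0.3 19.7 14.4] y 13.1 21.2
   z 0.02 23 [-2.8 17.2 24.9] y -20.0 21.5
   z 0.03 12 [ 0.4 20.  37.8] y -25.7 21.6
   z 0.04 12 [-3.   2.4 42.3] y -19.6 20.9
side 114
[  1.1 -26.6   6.2] [ 6.3 16.2 47.2] [ 4.  -6.6 25.9]
   z 0.01 29 [ 3.9 -6.5 15.3] y -26.1 15.8
   z 0.02 36 [ 4.2 -3.7 25.2] y -26.3 16.0
   z 0.03 32 [ 3.8 -3.8 36.2] y -26.5 16.2
   z 0.04 10 [  4.5 -13.8  42.3] y -26.6 -0.9
wrist 296
[ -5.4 -27.6   6.1] [  2.5 -25.9  43.9] [ -1.3 -27.1  21.7]
   z 0.01 93 [ -1.7 -27.1  14.3] y -27.5 -26.1
   z 0.02 77 [ -1.2 -27.1  25.1] y -27.6 -26.2
   z 0.03 66 [ -1.4 -27.   34.6] y -27.5 -26.0
   z 0.04 21 [ -1.7 -27.   42. ] y -27.2 -26.7
from [0.5183 0.1783 0.2679] clock 12.15 F [ 0.3 -0.3 -1.1] turn/row [-0.01 -0.01  0.01] tot 0.078
[-0.02, 0.01, 0.52]
[-0.02, 0.01, 0.52]
[-0.02, 0.01, 0.52]
[-0.02, 0.01, 0.52]
[-0.02, 0.0, 0.52]
```

View pics/pre.png

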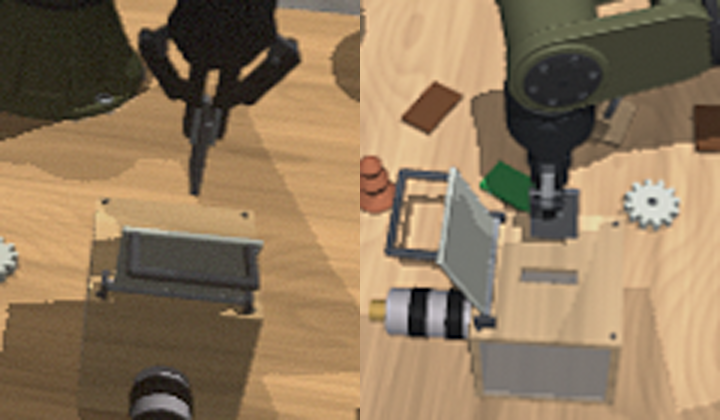

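Both views show the plaque hanging vertical above the slot: slot at (548,275) in the right half, plaque at (552,213). In the tool frame it spans y from -27 to +19 mm, bottom at z = 44 mm, so it sits about 4 mm towards the front and I shift by that much. The guard is still open.

Call:
{"method": "step_arm", "body": {"rows": [[4,[-0.02,0.05,0.5],[0,0,0]],[4,[-0.02,0.05,0.5],[0,0,0]],[4,[-0.02,0.05,0.5],[0,0,0]],[4,[-0.01,0,0.5],[0,0,0]],[4,[0,0,0.5],[0,0,0]]]}}

```text
clock: 12.65
tcp_pos: [0.5224, 0.1758, 0.1928]
ee_rot: [0.689, 0.725, -0.001, -0.004]
ft_force: [-0.8, -0.6, -0.8]
opening: 0.007
```

```bash
python3 - <<'E'
from h import *
manip.grab_frame("side")
f=grab("side");g=grab("scene")
w=cloud(f);v,u=np.mgrid[0:384,0:512]
q=w.reshape(-1,3);k=q[(q[:,2]>.15)&(q[:,2]<.185)&(abs(q[:,0]-.52)<.035)&(abs(q[:,1]-.176)<.02)]
print(len(k),k.min(0),k.max(0),np.median(k,0))
save("pre2",np.hstack([cv2.resize(g["image"][130:220,280:370],(400,400),interpolation=cv2.INTER_CUBIC),cv2.resize(f["image"][200:290,210:300],(400,400),interpolation=cv2.INTER_CUBIC)]))
plan([.523,.1763,.147],quat(.05+np.pi/2),5)
E
```

```text
87 [0.49265448 0.17632298 0.15008562] [0.53772542 0.18330317 0.184191  ] [0.51394502 0.18061135 0.16660017]
from [0.5223 0.176  0.1931] clock 12.8 F [0.7 0.2 0.1] turn/row [-0.02 -0.01  0.  ] tot 0.046
[0.0, 0.01, 0.31]
[0.0, 0.01, 0.31]
[0.0, 0.01, 0.31]
[0.0, 0.01, 0.31]
[0.0, 0.01, 0.31]
```

View pics/pre2.png

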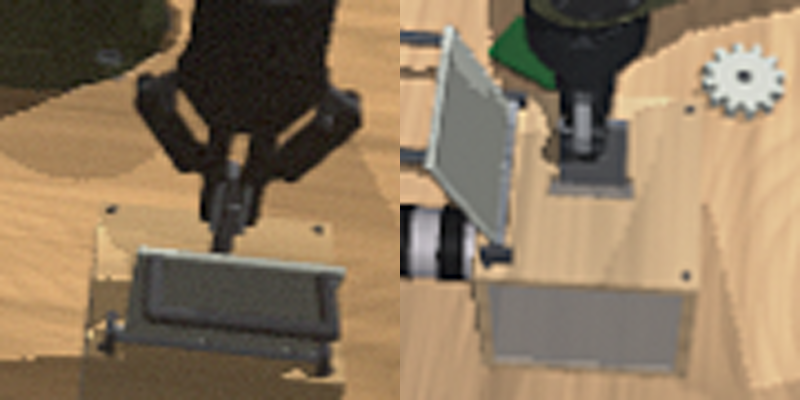

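The plaque's lower end at columns 560-625 is centred over the slot at 549-635 in the right half, and the measured y of 0.1766 matches the slot's 0.176. I lower it in.

Call:
{"method": "step_arm", "body": {"rows": [[4,[0,0.02,0.25],[0,0,0]],[4,[0,0.02,0.25],[0,0,0]],[4,[0,0,0.35],[0,0,0]],[4,[0,0,0.35],[0,0,0]],[4,[0,0,0.3],[0,0,0]]]}}

```text
clock: 13.3
tcp_pos: [0.5233, 0.177, 0.1473]
ee_rot: [0.688, 0.726, -0.001, -0.004]
ft_force: [0.1, -0.3, -0.6]
opening: 0.0074
```

```bash
python3 - <<'E'
from h import *
s=manip.state();print(s["opening"],s["tcp_pos"],s["ft_force"],s["torque"])
E
```

```text
0.007364748501940127 [0.52326442 0.17695697 0.14733664] [ 0.12421176 -0.33701326 -0.64848925] [ 0.01686135  0.00223428 -0.02628518]
```

No contact force, so the plaque is 37 mm through the slot. I release and rise.

Call:
{"method": "step_arm", "body": {"rows": [[30,[0,0,0],[0,0,0]],[30,[0,0,0],[0,0,0]],[30,[0,0,0],[0,0,0]],[30,[0,0,0],[0,0,0]],[30,[0,0,0],[0,0,0]]]}}

```text
clock: 13.8
tcp_pos: [0.5236, 0.177, 0.1489]
ee_rot: [0.688, 0.726, -0.001, -0.003]
ft_force: [0.8, 0.8, 0.1]
opening: 0.0306
```

Call:
{"method": "step_arm", "body": {"rows": [[30,[0,0,-0.5],[0,0,0]],[30,[0,0,-1],[0,0,0]],[30,[0,0,-1],[0,0,0]],[30,[0,0,-1],[0,0,0]],[30,[0,-1,-0.5],[0,0,0]]]}}

```text
clock: 14.3
tcp_pos: [0.4959, 0.175, 0.271]
ee_rot: [0.688, 0.726, 0.0, -0.003]
ft_force: [0.3, -0.5, -0.3]
opening: 0.0301
```

Call:
{"method": "step_arm", "body": {"rows": [[30,[0,-1,0],[0,0,0]],[30,[0,-1,0],[0,0,0]],[30,[0,-1,0],[0,0,0]],[30,[0,-0.5,0],[0,0,0]],[30,[0,0,0],[0,0,0]]]}}

```text
clock: 14.8
tcp_pos: [0.3885, 0.1694, 0.2701]
ee_rot: [0.688, 0.726, -0.0, -0.003]
ft_force: [0.5, -0.5, -0.1]
opening: 0.03
```

```bash
python3 - <<'E'
from h import *
f=grab("side");g=grab("scene")
s=manip.state();print(s["tcp_pos"],s["ft_force"],s["clock"])
for x in(f,g):
    q=cloud(x).reshape(-1,3);q=q[~np.isnan(q).any(1)]
    k=q[(q[:,2]>.146)&(q[:,2]<.2)&(abs(q[:,0]-.51)<.05)&(abs(q[:,1]-.176)<.03)];print("above slot",len(k))
    k=q[(q[:,2]>.17)&(q[:,2]<.24)&(q[:,0]>.575)&(q[:,0]<.63)&(abs(q[:,1]-.18)<.06)]
    if len(k)>20: print("guard tilt",1.571+np.arctan(np.polyfit(k[:,2],k[:,0],1)[0]))
save("end",np.hstack([cv2.resize(g["image"][120:260,190:390],(400,280)),cv2.resize(f["image"][110:300,190:310],(354,560))[140:420]]) if 0 else np.hstack([cv2.resize(g["image"][150:270,280:400],(400,400),interpolation=cv2.INTER_CUBIC),cv2.resize(f["image"][165:295,190:320],(400,400),interpolation=cv2.INTER_CUBIC)]))
E
```

```text
[0.38996185 0.16942661 0.26983546] [ 0.82909133  0.48186192 -0.58998247] 14.9
above slot 0
guard tilt 1.9550177258471315
above slot 0
guard tilt 1.940317924311985
```

View pics/end.png

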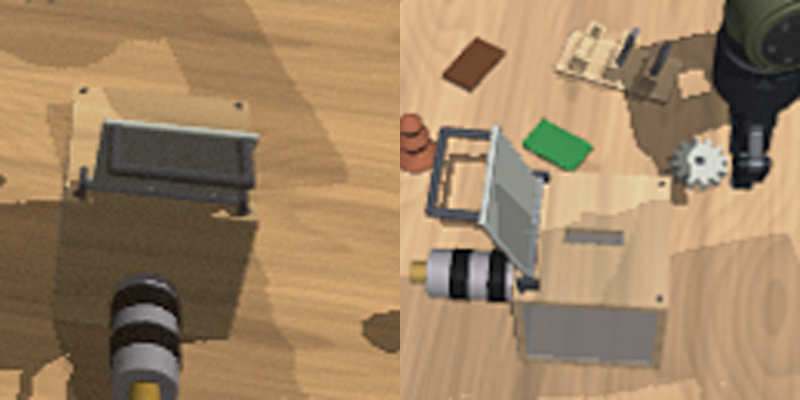

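```bash
python3 - <<'E'
from h import *
w=cloud(load("side"));print(w[240:245,246:260:3].round(3).tolist())
q=w.reshape(-1,3);k=q[(abs(q[:,0]-.519)<.07)&(abs(q[:,1]-.176)<.08)&(q[:,2]<.13)];print(len(k),np.histogram(k[:,2],8,(0,.13))[0])
E
```

```text
[[[0.54, 0.168, 0.13], [0.53, 0.168, 0.132], [0.521, 0.17, 0.137], [0.512, 0.168, 0.136], [0.502, 0.167, 0.136]], [[0.547, 0.115, 0.034], [0.537, 0.113, 0.032], [0.526, 0.111, 0.032], [0.516, 0.111, 0.034], [0.506, 0.114, 0.04]], [[0.547, 0.112, 0.022], [0.536, 0.113, 0.026], [0.526, 0.114, 0.03], [0.516, 0.111, 0.027], [0.506, 0.113, 0.032]], [[0.547, 0.115, 0.02], [0.536, 0.114, 0.021], [0.526, 0.113, 0.021], [0.516, 0.111, 0.021], [0.506, 0.111, 0.022]], [[0.537, 0.188, 0.141], [0.528, 0.186, 0.139], [0.526, 0.114, 0.017], [0.516, 0.111, 0.014], [0.506, 0.111, 0.015]]]
912 [139 147  82  91  99 108 112 111]
```

The view through the slot is clear down to the floor and far wall inside (z about 0.015-0.035), so the plaque is not stuck in the slot. I hand in.

```bash
python3 -c "
from plant import manip
print(manip.job_done())"
```

```text
the job is handed in; nothing more can be done
None
```

I swung the guard back to its stop, took the plaque out of the rack, posted it edge-on through the slot and handed the job in at about 15 s on the clock.

- **Guard:** it stands open at about 1.94–1.96 rad, measured from two cameras with the arm clear of it.
- **Plaque:** nothing sticks out above the slot. The depth image sees through the empty slot to the inside of the box, so the plaque did not jam there. I did not see it lying inside, so that part is inferred.
- **Rest of the table:** the disc and bracket were still in their slots. No contact force showed while lowering the plaque or at the end. I did not measure whether the other things had shifted; the gear and figurine looked in place in the last picture, but it did not cover the spool, glue pot or scraper.
- **Disagreements:** the cameras differed by 2–5 mm on the plaque's edge in the grip. I judged the final centring over the slot from the side view.

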